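Hold the leaf stamp in register over the panel

ROBOT

A 6-joint arm with a two-finger parallel gripper is mounted at the origin on the work surface. World frame = base frame: x ahead of the robot, y to its left, z up, the work surface at z = 0. Lengths are in m, angles in rad, forces in N, time in s.
With the tool pointing down it reaches from about 0.4 to 0.825 m from the base axis. Payload 7 kg.
Tool frame: the origin (TCP) lies on the centre line of the jaws, within the pads' length; the fingertips stand 22 mm ahead of it and the grasp point (between the pads) lies 3 mm ahead of it (arm.tcp_to_tips is the distance from the TCP to the fingertips, in m); z points along the fingers, y is the line along which they close (so a half turn about z gives the same grasp; the last joint's range is limited). The gripper opens to 88 mm and grips with 3 to 60 N. Pads are 19 mm wide; open, the fingers measure 130 mm over their backs; the gripper's body (78 mm by 193 mm) begins 47 mm behind the grasp point.
Start: joints at [1.589, 0.359, 0.012, 0, -1.224, -0.288], TCP at [0.18, 0.651, 0.212] pointing down, gripper open.
Joint ranges: [-3.07, 3.07], [-1.43, 2.12], [-1.02, 1.25], [-3.03, 1.67], [-3.05, -0], [-3.03, 3.03]. Speed limits (rad/s): [2.39, 2.39, 3.01, 3.14, 3.14, 3.14].

INTERFACE

Orientations are given as [roll, pitch, yaw] about the fixed x, y, z axes, in that order (R = Rz(yaw) Ry(pitch) Rx(roll)).
In Python, from station import arm gives the robot as it stands.
- The arm moves only by the tool jog_arm, never from a script. Its argument "targets" is a list of rows, each an object of numbers: "dx", "dy", "dz": the shift along the tool's x, y, z in mm; "rx", "ry", "rz": the turn, a rotation vector about the tool's x, y, z in rad; "gripper": the closure, from 0 (fully open) to 1 (shut). In form: [{"dx": .., "dy": .., "dz": .., "rx": .., "ry": .., "rz": .., "gripper": ..}, ...]. A call has exactly 8 rows; each row is the pose to reach, as a shift and turn from the pose commanded when the call began, along the tool's axes at that moment; what a row does not reach only later rows make up. A row lasts 1/12 s, in which the tool goes at most 41.7 mm and 7.16 degrees, less where a joint would pass 70% of its speed; a pose out of reach is approached as far as the arm can. A call with a gripper value outside its range is refused whole. The fingers move at their own pace and stop on an object; "force" is the grip in N (left out, the last holds). Time passes only in rows, so rows that repeat a pose let the fingers close, or fill a call up. It gives the time, the measured TCP pose, the force, the opening and the grip force at its end, in the units of the state.
- arm.get_state(): the state, without advancing time (a new reading comes with each control period).
- arm.grab_frame(name): name is "scene" or "top" or "wrist"; returns a dict with "frame" (400x640x3 uint8, red, green, blue), "z_map" (400x640 float32, m along the optical axis (not along the pixel's ray), 0 where there is no reading), "fx", "fy", "cx", "cy" (pixels), "view" (4x4, takes a point from world to camera coordinates). Camera axes: x right, y down, z forward; pixel columns grow to the right and rows downward; lengths in m; the calibration is good to about 2 mm. A picture is of the moment at which its call begins.
- arm.job_done(): hands the job in; it is judged then, once.
The state is a dict: "t": time; "q": joint angles; "qd": joint speeds; "joint_efforts": joint torques, N m; "eef_pos": TCP position; "ee_rot": TCP orientation; "force": force on the tool from outside, world axes, zero at the start; "moment": the same for the moment, N m; "width": finger opening in m; "gripper_force": force on a finger pad.
Only numpy, scipy, OpenCV 4.12 (cv2) and the standard library are available. Lean on these libraries where they do the work, as an engineer would, in place of code of your own. Each camera call takes 0.05 s, during which the arm holds its last target. There are 200 camera calls.

TASK

Take the lid off the round pot by its knob and set it down, knob up, in the middle of the cork mat. Then lift the leaf stamp out of the pot, carry it over the things on the table and the tray's wall, and finish holding it still and upright about a centimetre above the large leaf on the panel, its foot squarely over that leaf and lined up with it, so that the register can be checked before stamping. The program ends while still holding the stamp there; the stamp must never touch the panel or the tray, and everything else is to be left standing where it is.

Things in the scene. Friction and masses are not known exactly. Their poses are not given: they have to be found in the camera images.
- pot: round dark blue stoneware pot, fixed, 150 mm across, 65 mm tall, wall 5 mm, inner floor 6 mm above the table; holds the stamp under its lid; stands to the left or to the right. Origin: centre of its underside, z up
- lid: loose domed lid of the pot, same stoneware, 156 mm across, about 0.3 kg. Origin: centre of the underside of its locating lip, z up. Above the origin: flange underside at 5 mm (it rests on the pot's rim, the lip hangs 5 mm inside with 5 mm play), dome top at 40 mm, then on the axis a round wooden knob 28 mm across from 50 to 78 mm. Grip the knob at about 66 mm. The stamp under it stands 21 mm higher than the pot's rim, so raise the lid at least 40 mm before moving it sideways
- mat: square cork mat for the lid, fixed, 180 x 180 x 4 mm, beyond the brush jars in the middle of the table. Origin: centre of its underside (top 4 mm higher)
- stamp: hand stamp, about 0.16 kg, standing upright in the pot. Brass foot shaped like a leaf (pointed oval) 56 mm long along its x, 24 mm wide along its y, 12 mm high; on it an upright wooden block handle 34 mm along x and 20 mm along y, from 12 to 80 mm above the origin. Origin: centre of the foot's underside, z up. Grip the handle across its 20 mm (along y) at about 58 mm; both ends of the leaf are the same, so either way round will do
- tray: open steel tray, fixed, 200 mm (its x) by 160 mm (its y), walls 50 mm high and 4 mm thick; stands on the other side of the table from the pot. Origin: centre of its underside
- panel: white panel 150 x 110 x 18 mm (x, y, z) lying fixed in the tray, top 22 mm above the table, with a grey stem, small leaves 18 to 24 mm long and one large leaf on it. Origin: centre of its underside
- motif (a point): centre of the large grey leaf on the panel's top face, 22 mm above the table and flat: 56 mm long along this point's x, 24 mm wide along its y, the same outline as the stamp's foot; z up. It lies 12 mm along the panel's x and -12 mm along its y from the panel's centre
- brushpot_a: white ceramic jar, 60 mm across and 80 mm tall, with two brushes standing in it up to 155 mm; stands between the robot and the mat; origin: centre of its underside; leave it alone
- brushpot_b: the same kind of jar with three brushes, up to 160 mm tall; leave it alone
- size_jar: closed amber glass jar, 60 mm across, 95 mm tall, beside the brush jars; leave it alone
- round_stamp: smaller brass stamp with a round foot 40 mm across and a round handle, 72 mm tall, beyond the mat; not needed; leave it alone
- tape: roll of paper tape lying flat, 90 mm across, 24 mm tall, beyond the mat; leave it alone
- spatula: spatula 200 mm long lying at the left side of the table; leave it alone
- leaf_book: closed booklet 110 x 110 x 14 mm lying at the right side of the table; leave it alone

How it is judged:
On the way, in this order (a step that is already met when the one before it is completed fails the run):
1. the lid lies knob up on the cork mat, let go (horizontal distance between lid and mat below 0.045 m and height (world z) of lid below 0.012 m and angle between lid's own z axis and vertical below 0.1 rad and contact force between the fingers and lid below 0.2 N), for 0.2 s.
2. the stamp is lifted out of the pot (height (world z) of stamp above 0.075 m and contact force between the fingers and stamp above 1 N), for 0.1 s.
At the end, for the whole second after the job is handed in: The lid lies level on the mat within 45 mm of its middle, let go. The fingers hold the stamp still (under 20 mm/s), upright within 0.12 rad, its foot 3 to 20 mm above the panel, within 9 mm and 0.15 rad of the large leaf (either way round), touching neither panel nor tray (all of step 1 and horizontal distance between stamp and motif below 0.009 m and z of stamp in the frame of motif between 0.003 and 0.02 m and angle between the x axis of stamp and the x axis of motif, either way round below 0.15 rad and angle between stamp's own z axis and vertical below 0.12 rad and linear speed of stamp below 0.02 m/s and contact force between the fingers and stamp above 1 N and contact force between stamp and tray below 0.1 N); the arm keeps its last pose, push and grip.
It fails at once if the stamp touches the panel or the tray (contact force between stamp and tray above 0.5 N).
It fails at once if another thing on the table is moved by more than 40 mm or knocked over (distance of any of brushpot_a, brushpot_b, size_jar, round_stamp, tape, spatula, leaf_book from where it was at the start of the episode above 0.04 m or angle between any of brushpot_a, brushpot_b, size_jar, round_stamp, tape, spatula, leaf_book's own z axis and vertical above 0.5 rad).
It also fails if it takes over 58 s, if anything falls off the work surface, if the arm or the gripper's body presses on something with over 40 N, if the wrist force passes 120 N, or if a joint passes its speed limit or range.

## Working session

There is one attempt and no reset: what is moved stays moved. The work goes in short steps, Python scripts to look and compute and a tool call to move; the robot and the scene stay as the last step left them, time stands still between calls to the robot, and variables do not carry over. Pictures are saved under pics/ and viewed, at most 14 in all, crops included, and the job is handed in when it is done.

Besides the shell and the picture viewer there is one more tool, called after "Request:" as name(argument=value, ...) on one line, values as JSON. jog_arm: Moves the arm, as the interface text tells. Its arguments: {"type":"object","properties":{"targets":{"type":"array","items":{"type":"object","properties":{"dx":{"type":"number"},"dy":{"type":"number"},"dz":{"type":"number"},"rx":{"type":"number"},"ry":{"type":"number"},"rz":{"type":"number"},"gripper":{"type":"number"}}}},"force":{"type":"number"}},"required":["targets"]}

```bash
mkdir -p pics
cat > h.py <<'E'
import numpy as np, cv2
from station import arm
def grab(n,save=None):
    d=arm.grab_frame(n)
    if save: cv2.imwrite('pics/'+save,d['frame'][...,::-1])
    np.savez('pics/'+n+'.npz',**d); return d
def cloud(d):
    z=d['z_map'];v,u=np.mgrid[:400,:640]
    P=np.stack([(u-d['cx'])/d['fx']*z,(v-d['cy'])/d['fy']*z,z],-1)
    V=np.array(d['view']);return (P-V[:3,3])@V[:3,:3]
E
python3 - <<'E'
from h import *
for n in('top','scene'):
    d=grab(n,n+'0.png'); print(n,d['fx'],d['cx'],d['cy'],d['view'])
s=arm.get_state();print(s)
E
```

```text
top 464.379877067223 316.29210575528407 197.59871868702962 [[-0.02055759 -0.99976798 -0.00643213  0.00759142]
 [-0.97639     0.02145977 -0.21494662  0.56865311]
 [ 0.21503478  0.00186148 -0.97660462  1.66305762]
 [ 0.          0.          0.          1.        ]]
scene 377.9749644164792 320.05842574243064 201.07898620651267 [[-3.37778668e-01  9.41225275e-01  7.43458359e-04  2.05352547e-01]
 [ 5.75591753e-01  2.07188159e-01 -7.91054487e-01 -2.59008553e-01]
 [-7.44714513e-01 -2.66773403e-01 -6.11745246e-01  1.64781244e+00]
 [ 0.00000000e+00  0.00000000e+00  0.00000000e+00  1.00000000e+00]]
{'t': 0.1, 'q': array([ 1.58910384e+00,  3.59297885e-01,  1.11366153e-02, -3.24438820e-04,
       -1.22412611e+00, -2.88099371e-01]), 'qd': array([ 0.00147606, -0.00239877,  0.00448695,  0.00260836,  0.00017639,
        0.00016075]), 'joint_efforts': array([-2.08049451e-04, -5.84164417e+01,  2.93751258e+01,  7.01559439e+00,
        1.01602662e-02, -5.22772507e-05]), 'eef_pos': array([0.17980899, 0.65011121, 0.21091875]), 'ee_rot': array([ 3.14007639e+00, -1.31253005e-04, -2.69902216e-01]), 'force': array([ 0.17776275, -0.80668622,  0.13423198]), 'moment': array([-0.02664256, -0.02660341, -0.01854375]), 'gripper_force': 0.0, 'width': 0.08761778085147712}
```

View pics/top0.png

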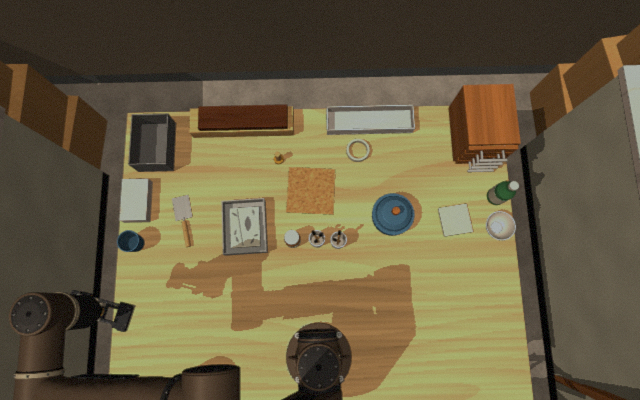

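View pics/scene0.png

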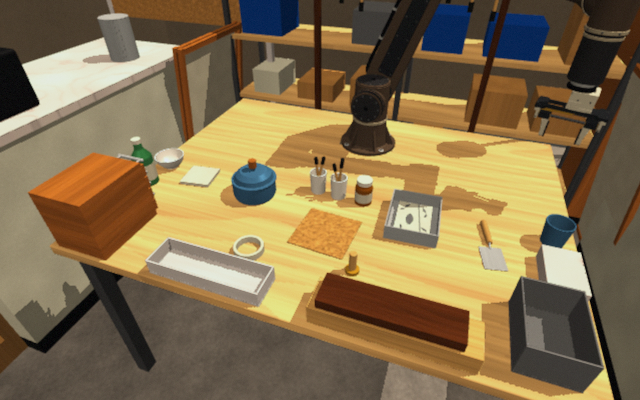

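The top view shows the pot at right (lid 393,214, knob 396,211), the mat (311,191), the tray at left (245,228) with the large leaf near (248,224), the jars at row ~238 (292, 317, 339), the round stamp (279,158) and tape (358,149).

Run:
```python
from h import *
d=dict(np.load('pics/top.npz'));W=cloud(d)
def rep(n,x0,x1,y0,y1,zl,zh):
    m=np.zeros((400,640),bool);m[y0:y1,x0:x1]=1
    m&=(W[...,2]>zl)&(W[...,2]<zh);p=W[m]
    c,r=cv2.minEnclosingCircle(p[:,:2].astype(np.float32))
    print(n,len(p),p.mean(0).round(4),'circ',np.round(c,4),round(r,4),'rect',cv2.minAreaRect(p[:,:2].astype(np.float32)*1000),p[:,2].max().round(3))
rep('lid',368,418,188,240,.068,.2)
rep('potall',368,418,188,240,.02,.2)
rep('knob',368,418,188,240,.118,.2)
rep('jarA',328,350,224,252,.03,.3)
rep('jarB',306,328,224,252,.03,.3)
rep('size',282,302,226,252,.03,.3)
rep('trayw',215,275,190,262,.035,.06)
rep('rstamp',270,290,148,168,.02,.3)
f=d['frame'].astype(int);mm=(f[...,0]>f[...,2]*1.9)
m=np.zeros((400,640),np.uint8);m[160:220,280:342]=1
w=W[...,2]
p=W[(m>0)&(w>-.01)&(w<.02)&(f[...,0]>150)&(f[...,1]<150)]
print('mat',len(p),cv2.minAreaRect(p[:,:2].astype(np.float32)*1000))
print(W[192,311],W[212,215])
c=cv2.resize(d['frame'][185:270,205:290],None,fx=7,fy=7,interpolation=cv2.INTER_CUBIC)
cv2.imwrite('pics/tray.png',c[...,::-1])
```

```text
lid 1331 [ 0.4969 -0.2812  0.0921] circ [ 0.5014 -0.2838] 0.0779 rect ((501.27899169921875, -283.9908447265625), (151.17495727539062, 152.15875244140625), 43.195796966552734) 0.148
potall 1417 [ 0.4963 -0.2801  0.0898] circ [ 0.5014 -0.2842] 0.0783 rect ((501.406005859375, -283.8689880371094), (151.53359985351562, 152.15966796875), 43.21479797363281) 0.148
knob 54 [ 0.4992 -0.2829  0.138 ] circ [ 0.4971 -0.2851] 0.0164 rect ((498.43133544921875, -283.2343444824219), (26.59644317626953, 25.7913761138916), 4.442365646362305) 0.148
jarA 140 [ 0.4124 -0.0803  0.0856] circ [ 0.4096 -0.0806] 0.0295 rect ((409.38409423828125, -81.25398254394531), (54.296485900878906, 57.969154357910156), 87.49713897705078) 0.156
jarB 153 [ 0.4176 -0.0025  0.0905] circ [ 0.4164 -0.0027] 0.0299 rect ((416.52117919921875, -2.2144737243652344), (54.18034744262695, 57.605140686035156), 88.63943481445312) 0.162
size 234 [0.4157 0.0858 0.0875] circ [0.4186 0.0869] 0.03 rect ((417.8656311035156, 86.86137390136719), (56.53816604614258, 55.20948028564453), 65.17188262939453) 0.109
trayw 331 [0.4744 0.2711 0.0481] circ [0.472  0.2666] 0.1276 rect ((472.1114501953125, 267.62603759765625), (202.60914611816406, 162.10671997070312), 2.735539436340332) 0.059
rstamp 47 [0.735  0.1392 0.0612] circ [0.7372 0.1429] 0.0138 rect ((736.3442993164062, 140.6016845703125), (21.738128662109375, 23.63780403137207), 33.74521255493164) 0.083
mat 2259 ((624.6526489257812, 19.21063232421875), (242.58921813964844, 207.09390258789062), 86.41378021240234)
[0.60434582 0.01556392 0.00232621] [0.53372768 0.38392531 0.00330225]
```

View pics/tray.png

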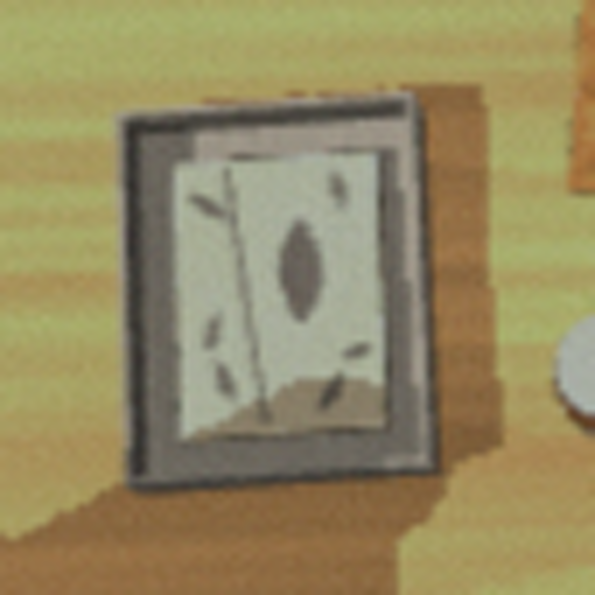

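The crop shows the large leaf with its tips at crop (302,218) and (301,322), so its axis runs along world x, centred near full pixel (248.1,223.5). I'll swing the arm towards the pot on an arc.

Request:
jog_arm(targets=[{"dx":34,"dy":10,"dz":-5},{"dx":68,"dy":20,"dz":-10},{"dx":102,"dy":30,"dz":-15},{"dx":136,"dy":40,"dz":-20},{"dx":170,"dy":50,"dz":-25},{"dx":204,"dy":60,"dz":-30},{"dx":238,"dy":70,"dz":-35},{"dx":272,"dy":82,"dz":-38}])

```text
invalid input at $.targets[0]: expected keys dx, dy, dz, rx, ry, rz, gripper
```

Request:
jog_arm(targets=[{"dx":29,"dy":30,"dz":0},{"dx":58,"dy":61,"dz":0},{"dx":87,"dy":92,"dz":0},{"dx":116,"dy":122,"dz":0},{"dx":145,"dy":153,"dz":0},{"dx":175,"dy":184,"dz":0},{"dx":204,"dy":215,"dz":0},{"dx":234,"dy":246,"dz":0}])

```text
invalid input at $.targets[0]: expected keys dx, dy, dz, rx, ry, rz, gripper
```

Request:
jog_arm(targets=[{"dx":7,"dy":40,"dz":2},{"dx":14,"dy":80,"dz":5},{"dx":21,"dy":120,"dz":7},{"dx":28,"dy":160,"dz":10},{"dx":35,"dy":200,"dz":12},{"dx":42,"dy":240,"dz":15},{"dx":49,"dy":278,"dz":17},{"dx":56,"dy":316,"dz":20}])

```text
invalid input at $.targets[0]: expected keys dx, dy, dz, rx, ry, rz, gripper
```

```bash
cat >> h.py <<'E'
from scipy.spatial.transform import Rotation as Ro
def to(x,y,z,yaw=None):
    s=arm.get_state();p=np.array(s['eef_pos']);R=Ro.from_euler('xyz',s['ee_rot'])
    print('t',round(s['t'],2),'pos',p.round(4),'rot',np.round(s['ee_rot'],3),'q',np.round(s['q'],2),'w',round(s['width'],4),'gf',round(s['gripper_force'],1),'F',np.round(s['force'],1))
    if yaw is None: yaw=s['ee_rot'][2]
    T=Ro.from_euler('xyz',[np.pi,0,yaw])
    print('d mm',(R.inv().apply(np.array([x,y,z])-p)*1000).round(1),'rv',(R.inv()*T).as_rotvec().round(3))
E
python3 -c "
from h import *
to(.5,-.284,.2)
d=dict(np.load('pics/top.npz'));V=d['view']
def ray(u,v,z):
    r=np.array([(u-d['cx'])/d['fx'],(v-d['cy'])/d['fy'],1])@V[:3,:3]; c=-V[:3,:3].T@V[:3,3]
    return c+r*(z-c[2])/r[2]
for u,v,z in [(248.1,216.1,.022),(248,231,.022),(248.1,223.5,.022),(289,167,.004),(336,169,.004),(333,214,.004),(286.5,212,.004),(311,191,.004),(396,211,.126)]: print(u,v,ray(u,v,z).round(4))
"
```

```text
t 0.1 pos [0.1798 0.6501 0.2109] rot [ 3.14 -0.   -0.27] q [ 1.59  0.36  0.01 -0.   -1.22 -0.29] w 0.0876 gf 0.0 F [ 0.2 -0.8  0.1]
d mm [557.7 814.9  12.2] rv [ 0.002 -0.    -0.   ]
248.1 216.1 [0.5117 0.2543 0.022 ]
248 231 [0.455 0.254 0.022]
248.1 223.5 [0.4834 0.254  0.022 ]
289 167 [0.7059 0.0995 0.004 ]
336 169 [ 0.6937 -0.0835  0.004 ]
333 214 [ 0.516  -0.0667  0.004 ]
286.5 212 [0.5276 0.1105 0.004 ]
311 191 [0.6079 0.0155 0.004 ]
396 211 [ 0.4997 -0.2862  0.126 ]
```

Request:
jog_arm(targets=[{"dx":34,"dy":10,"dz":-5,"rx":0,"ry":0,"rz":0,"gripper":0},{"dx":68,"dy":20,"dz":-10,"rx":0,"ry":0,"rz":0,"gripper":0},{"dx":102,"dy":30,"dz":-15,"rx":0,"ry":0,"rz":0,"gripper":0},{"dx":136,"dy":40,"dz":-20,"rx":0,"ry":0,"rz":0,"gripper":0},{"dx":170,"dy":50,"dz":-25,"rx":0,"ry":0,"rz":0,"gripper":0},{"dx":204,"dy":60,"dz":-30,"rx":0,"ry":0,"rz":0,"gripper":0},{"dx":238,"dy":70,"dz":-35,"rx":0,"ry":0,"rz":0,"gripper":0},{"dx":272,"dy":82,"dz":-38,"rx":0,"ry":0,"rz":0,"gripper":0}])

```text
t: 0.77
eef_pos: [0.4215, 0.4981, 0.25]
ee_rot: [-3.142, -0.0, -0.27]
force: [1.2, 0.3, 0.1]
width: 0.0872
gripper_force: 0.0
```

Request:
jog_arm(targets=[{"dx":29,"dy":30,"dz":0,"rx":0,"ry":0,"rz":0,"gripper":0},{"dx":58,"dy":61,"dz":0,"rx":0,"ry":0,"rz":0,"gripper":0},{"dx":87,"dy":92,"dz":0,"rx":0,"ry":0,"rz":0,"gripper":0},{"dx":116,"dy":122,"dz":0,"rx":0,"ry":0,"rz":0,"gripper":0},{"dx":145,"dy":153,"dz":0,"rx":0,"ry":0,"rz":0,"gripper":0},{"dx":175,"dy":184,"dz":0,"rx":0,"ry":0,"rz":0,"gripper":0},{"dx":204,"dy":215,"dz":0,"rx":0,"ry":0,"rz":0,"gripper":0},{"dx":234,"dy":246,"dz":0,"rx":0,"ry":0,"rz":0,"gripper":0}])

```text
t: 1.43
eef_pos: [0.5775, 0.203, 0.2496]
ee_rot: [3.141, 0.0, -0.27]
force: [0.9, 0.8, -0.6]
width: 0.0877
gripper_force: 0.0
```

Request:
jog_arm(targets=[{"dx":7,"dy":40,"dz":2,"rx":0,"ry":0,"rz":0,"gripper":0},{"dx":14,"dy":80,"dz":5,"rx":0,"ry":0,"rz":0,"gripper":0},{"dx":21,"dy":120,"dz":7,"rx":0,"ry":0,"rz":0,"gripper":0},{"dx":28,"dy":160,"dz":10,"rx":0,"ry":0,"rz":0,"gripper":0},{"dx":35,"dy":200,"dz":12,"rx":0,"ry":0,"rz":0,"gripper":0},{"dx":42,"dy":240,"dz":15,"rx":0,"ry":0,"rz":0,"gripper":0},{"dx":49,"dy":278,"dz":17,"rx":0,"ry":0,"rz":0,"gripper":0},{"dx":56,"dy":316,"dz":20,"rx":0,"ry":0,"rz":0,"gripper":0}])

```text
t: 2.1
eef_pos: [0.5462, -0.1163, 0.2297]
ee_rot: [-3.142, -0.0, -0.27]
force: [1.6, 0.1, 0.8]
width: 0.0879
gripper_force: 0.0
```

```bash
python3 -c "
from h import *
to(.5,-.284,.2)"
```

```text
t 2.1 pos [ 0.5462 -0.1163  0.2297] rot [-3.142 -0.    -0.27 ] q [ 0.14  0.16 -0.22 -0.   -1.19  1.16] w 0.0879 gf 0.0 F [1.6 0.1 0.8]
d mm [1.000e-01 1.739e+02 2.970e+01] rv [-0. -0.  0.]
```

Request:
jog_arm(targets=[{"dx":0,"dy":40,"dz":7,"rx":0,"ry":0,"rz":0,"gripper":0},{"dx":0,"dy":80,"dz":14,"rx":0,"ry":0,"rz":0,"gripper":0},{"dx":0,"dy":115,"dz":20,"rx":0,"ry":0,"rz":0,"gripper":0},{"dx":0,"dy":145,"dz":25,"rx":0,"ry":0,"rz":0,"gripper":0},{"dx":0,"dy":165,"dz":28,"rx":0,"ry":0,"rz":0,"gripper":0},{"dx":0,"dy":173,"dz":30,"rx":0,"ry":0,"rz":0,"gripper":0},{"dx":0,"dy":173,"dz":30,"rx":0,"ry":0,"rz":0,"gripper":0},{"dx":0,"dy":173,"dz":30,"rx":0,"ry":0,"rz":0,"gripper":0}])

```text
t: 2.77
eef_pos: [0.5007, -0.2812, 0.1994]
ee_rot: [-3.141, 0.001, -0.271]
force: [-0.6, 0.7, 0.3]
width: 0.0876
gripper_force: 0.0
```

```bash
python3 -c "
from h import *
to(.5,-.284,.129)
d=grab('wrist','w1.png');W=cloud(d);w=W[...,2]
print(d['view'].round(3))
m=(w>.105)&(w<.145)&(np.hypot(W[...,0]-.5,W[...,1]+.284)<.04);p=W[m]
print(len(p),p.mean(0),cv2.minEnclosingCircle(p[:,:2].astype(np.float32)),p[:,2].max())"
```

```text
t 2.77 pos [ 0.5007 -0.2812  0.1994] rot [-3.141e+00  1.000e-03 -2.710e-01] q [-0.17  0.2  -0.23 -0.   -1.14  1.47] w 0.0876 gf 0.0 F [-0.6  0.7  0.3]
d mm [ 0.2  2.8 70.4] rv [-0.     0.001 -0.   ]
[[-0.267 -0.964  0.    -0.137]
 [-0.929  0.258  0.265  0.506]
 [-0.256  0.07  -0.964  0.527]
 [ 0.     0.     0.     1.   ]]
1071 [ 0.5008797  -0.28408006  0.13703951] ((0.49849769473075867, -0.28347793221473694), 0.014117732644081116) 0.14151990871469683
```

View pics/w1.png

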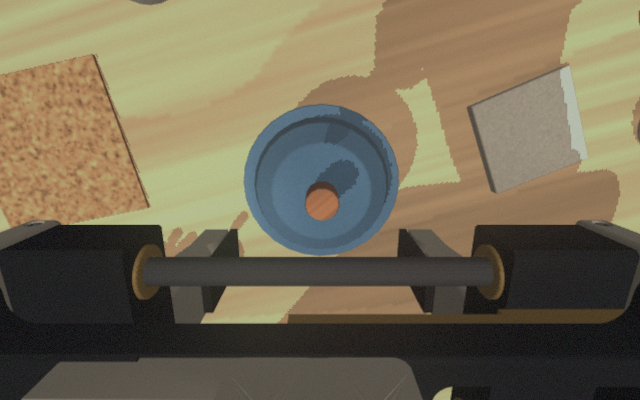

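The wrist view shows the lid's knob at (322,202) between the fingers, and the mat at left. I'll descend and grip.

Request:
jog_arm(force=25, targets=[{"dx":-1,"dy":2,"dz":20,"rx":0,"ry":0,"rz":0,"gripper":0},{"dx":-1,"dy":2,"dz":45,"rx":0,"ry":0,"rz":0,"gripper":0},{"dx":-1,"dy":2,"dz":63,"rx":0,"ry":0,"rz":0,"gripper":0},{"dx":-1,"dy":2,"dz":70,"rx":0,"ry":0,"rz":0,"gripper":0},{"dx":-1,"dy":2,"dz":70,"rx":0,"ry":0,"rz":0,"gripper":0},{"dx":-1,"dy":2,"dz":70,"rx":0,"ry":0,"rz":0,"gripper":0.6},{"dx":-1,"dy":2,"dz":70,"rx":0,"ry":0,"rz":0,"gripper":1},{"dx":-1,"dy":2,"dz":70,"rx":0,"ry":0,"rz":0,"gripper":1}])

```text
t: 3.48
eef_pos: [0.5004, -0.2829, 0.1312]
ee_rot: [3.142, -0.002, -0.269]
force: [0.5, -0.2, -0.2]
width: 0.0732
gripper_force: 0.0
```

Request:
jog_arm(targets=[{"dx":0,"dy":0,"dz":0,"rx":0,"ry":0,"rz":0,"gripper":1},{"dx":0,"dy":0,"dz":0,"rx":0,"ry":0,"rz":0,"gripper":1},{"dx":0,"dy":0,"dz":0,"rx":0,"ry":0,"rz":0,"gripper":1},{"dx":0,"dy":0,"dz":0,"rx":0,"ry":0,"rz":0,"gripper":1},{"dx":0,"dy":0,"dz":-2,"rx":0,"ry":0,"rz":0,"gripper":1},{"dx":0,"dy":0,"dz":-5,"rx":0,"ry":0,"rz":0,"gripper":1},{"dx":0,"dy":0,"dz":-10,"rx":0,"ry":0,"rz":0,"gripper":1},{"dx":0,"dy":0,"dz":-15,"rx":0,"ry":0,"rz":0,"gripper":1}])

```text
t: 4.15
eef_pos: [0.4994, -0.283, 0.1453]
ee_rot: [3.141, 0.0, -0.27]
force: [0.7, 0.0, -0.1]
width: 0.0196
gripper_force: 0.0
```

```bash
python3 -c "
from h import *
to(.499,-.2835,.129)
d=grab('wrist','w2.png')"
```

```text
t 4.15 pos [ 0.4994 -0.283   0.1453] rot [ 3.141  0.    -0.27 ] q [-0.17  0.25 -0.31  0.   -1.02  1.48] w 0.0196 gf 0.0 F [ 0.7  0.  -0.1]
d mm [-0.2  0.6 16.3] rv [0. 0. 0.]
```

View pics/w2.png

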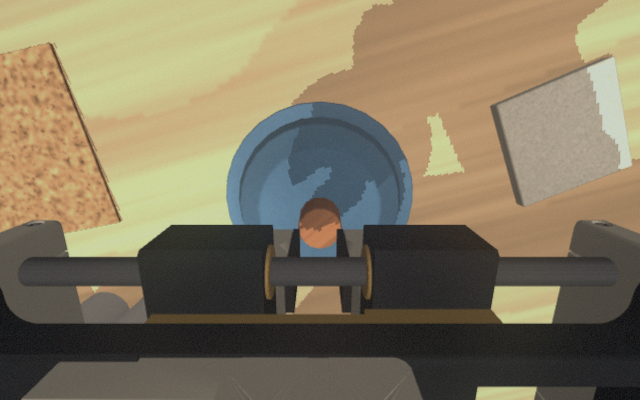

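The knob shows at (320,222), apparently ahead of the closed fingers (rows 230–310), so it may not be between the pads. I'll check by projection.

```bash
python3 -c "
from h import *
d=dict(np.load('pics/wrist.npz'));V=d['view'];s=arm.get_state();p=s['eef_pos']
def pr(P):
    c=V[:3,:3]@P+V[:3,3];return (c[0]/c[2]*d['fx']+d['cx']).round(1),(c[1]/c[2]*d['fy']+d['cy']).round(1),c[2].round(3)
for dz in(.03,0,-.003,-.022): print(dz,pr(p+[0,0,dz]))
print('knob',pr(np.array([.499,-.2835,.124])))
W=cloud(d)
for u,v in[(320,205),(320,222),(320,240),(292,240),(348,240),(292,300),(348,300),(320,272)]:print(u,v,W[v,u].round(4),'tool',(Ro.from_euler('xyz',s['ee_rot']).inv().apply(W[v,u]-p)*1000).round(1))
"
```

```text
0.03 (np.float64(318.1), np.float64(253.3), np.float64(0.156))
0 (np.float64(318.0), np.float64(231.1), np.float64(0.185))
-0.003 (np.float64(318.0), np.float64(229.3), np.float64(0.188))
-0.022 (np.float64(318.0), np.float64(218.8), np.float64(0.207))
knob (np.float64(318.8), np.float64(219.9), np.float64(0.207))
320 205 [ 0.5112 -0.2876  0.1323] tool [11.9  1.2 14.3]
320 222 [ 0.5027 -0.2852  0.1391] tool [3.  1.2 7.4]
320 240 [ 0.4913 -0.2821  0.1396] tool [-8.7  1.2  6.9]
292 240 [ 0.5105 -0.2726  0.1766] tool [  7.3 -13.  -30.1]
348 240 [ 0.5049 -0.2995  0.1804] tool [  9.   14.4 -33.9]
292 300 [ 0.4973 -0.2713  0.2078] tool [ -5.7 -10.8 -61.3]
348 300 [ 0.4913 -0.2935  0.2079] tool [ -5.7  12.2 -61.4]
320 272 [ 0.5265 -0.2909  0.2448] tool [ 27.7   0.4 -98.2]
```

The fingers are centred on the knob, but they were still closing when I lifted. I'll reopen a little, go back down and let them close fully.

Request:
jog_arm(force=30, targets=[{"dx":0,"dy":0,"dz":0,"rx":0,"ry":0,"rz":0,"gripper":0.4},{"dx":0,"dy":0,"dz":0,"rx":0,"ry":0,"rz":0,"gripper":0.4},{"dx":0,"dy":0,"dz":0,"rx":0,"ry":0,"rz":0,"gripper":0.4},{"dx":0,"dy":0,"dz":0,"rx":0,"ry":0,"rz":0,"gripper":0.4},{"dx":0,"dy":0,"dz":5,"rx":0,"ry":0,"rz":0,"gripper":0.4},{"dx":0,"dy":0,"dz":10,"rx":0,"ry":0,"rz":0,"gripper":0.4},{"dx":0,"dy":0,"dz":15,"rx":0,"ry":0,"rz":0,"gripper":0.4},{"dx":0,"dy":0,"dz":17,"rx":0,"ry":0,"rz":0,"gripper":0.4}])

```text
t: 4.87
eef_pos: [0.4987, -0.2827, 0.1264]
ee_rot: [-3.141, 0.002, -0.27]
force: [-0.1, 0.7, -0.3]
width: 0.0519
gripper_force: 0.0
```

Request:
jog_arm(targets=[{"dx":0,"dy":0,"dz":0,"rx":0,"ry":0,"rz":0,"gripper":1},{"dx":0,"dy":0,"dz":0,"rx":0,"ry":0,"rz":0,"gripper":1},{"dx":0,"dy":0,"dz":0,"rx":0,"ry":0,"rz":0,"gripper":1},{"dx":0,"dy":0,"dz":0,"rx":0,"ry":0,"rz":0,"gripper":1},{"dx":0,"dy":0,"dz":0,"rx":0,"ry":0,"rz":0,"gripper":1},{"dx":0,"dy":0,"dz":0,"rx":0,"ry":0,"rz":0,"gripper":1},{"dx":0,"dy":0,"dz":0,"rx":0,"ry":0,"rz":0,"gripper":1},{"dx":0,"dy":0,"dz":0,"rx":0,"ry":0,"rz":0,"gripper":1}])

```text
t: 5.53
eef_pos: [0.4994, -0.2829, 0.1278]
ee_rot: [-3.142, -0.0, -0.27]
force: [-0.3, 0.1, 0.6]
width: 0.0048
gripper_force: 0.0
```

```bash
python3 -c "
from h import *
to(.5,-.284,.2)
a=grab('scene')['frame'];d=grab('wrist');b=d['frame']
c=cv2.resize(a[80:220,180:330],(400,373),interpolation=cv2.INTER_CUBIC)
e=np.zeros((600,800,3),np.uint8);e[:373,:400]=c;e[:250,400:]=cv2.resize(b,(400,250));e[250:600,400:]=cv2.resize(b[180:355,220:420],(400,350))
t=grab('top')['frame'];e[373:600,:400]=cv2.resize(t[180:248,350:470],(400,227))
cv2.imwrite('pics/c3.png',e[...,::-1])
"
```

```text
t 5.53 pos [ 0.4994 -0.2829  0.1278] rot [-3.142 -0.    -0.27 ] q [-0.17  0.26 -0.33  0.   -0.98  1.48] w 0.0048 gf 0.0 F [-0.3  0.1  0.6]
d mm [  0.9   0.9 -72.2] rv [-0. -0.  0.]
```

View pics/c3.png

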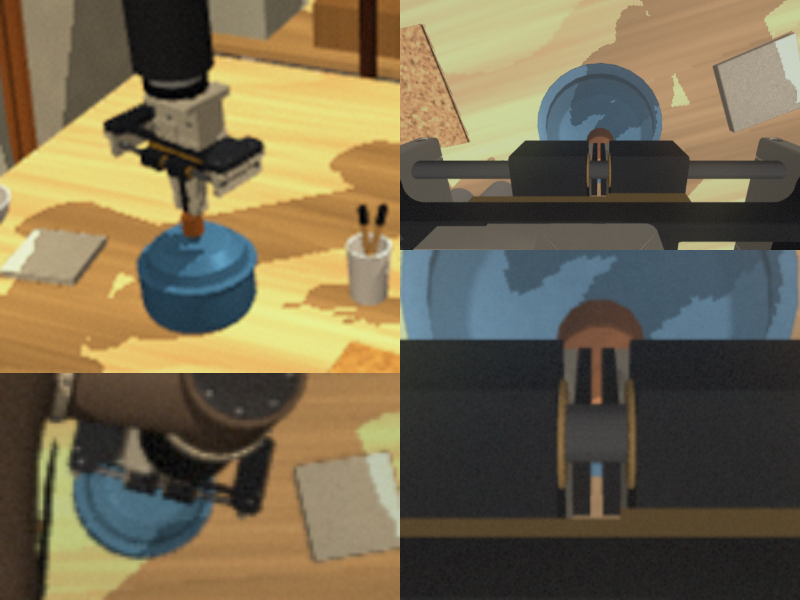

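The fingers have shut above or behind the knob, which is still visible under the tips. I'll check the fingertip geometry by depth.

```bash
python3 -c "
from h import *
print(arm.tcp_to_tips,[x for x in dir(arm) if x[0]!='_'])
d=dict(np.load('pics/wrist.npz'));s=arm.get_state();p=s['eef_pos'];W=cloud(d)
T=Ro.from_euler('xyz',s['ee_rot']).inv().apply((W-p).reshape(-1,3)).reshape(W.shape)*1000
for v in range(205,320,6): print(v,[tuple(T[v,u].round(0).astype(int)) for u in (306,310,318,327,332)])
V=d['view']
print('cam in tool',Ro.from_euler('xyz',s['ee_rot']).inv().apply(-V[:3,:3].T@V[:3,3]-p))
for n in('top','scene'):
    e=dict(np.load('pics/%s.npz'%n));W=cloud(e)
    m=(np.hypot(W[...,0]-.5,W[...,1]+.284)<.03)&(W[...,2]>.1)&(W[...,2]<.25)
    f=e['frame'].astype(int);k=m&(f[...,0]>f[...,2]*1.6)
    print(n,'knob',k.sum(),W[k].mean(0).round(4),W[k][:,2].max().round(4)); 
    k2=m&~k; 
    for lo in np.arange(.1,.25,.01):
        q=W[k2&(W[...,2]>=lo)&(W[...,2]<lo+.01)]
        if len(q):print(lo.round(2),len(q),q.mean(0).round(3))
"
```

```text
0.022 ['Unreachable', 'get_state', 'grab_frame', 'job_done', 'tcp_to_tips']
205 [(np.int64(9), np.int64(-8), np.int64(26)), (np.int64(9), np.int64(-5), np.int64(27)), (np.int64(13), np.int64(0), np.int64(13)), (np.int64(9), np.int64(6), np.int64(26)), (np.int64(8), np.int64(10), np.int64(27))]
211 [(np.int64(10), np.int64(-7), np.int64(8)), (np.int64(11), np.int64(-5), np.int64(4)), (np.int64(13), np.int64(0), np.int64(0)), (np.int64(12), np.int64(5), np.int64(2)), (np.int64(11), np.int64(9), np.int64(7))]
217 [(np.int64(10), np.int64(-7), np.int64(-4)), (np.int64(12), np.int64(-5), np.int64(-8)), (np.int64(12), np.int64(0), np.int64(-9)), (np.int64(12), np.int64(5), np.int64(-9)), (np.int64(11), np.int64(8), np.int64(-5))]
223 [(np.int64(10), np.int64(-7), np.int64(-12)), (np.int64(10), np.int64(-4), np.int64(-12)), (np.int64(10), np.int64(0), np.int64(-12)), (np.int64(9), np.int64(5), np.int64(-11)), (np.int64(9), np.int64(8), np.int64(-10))]
229 [(np.int64(6), np.int64(-7), np.int64(-11)), (np.int64(8), np.int64(-4), np.int64(-17)), (np.int64(6), np.int64(0), np.int64(-12)), (np.i
[... 3422 characters left out ...]
p.int64(2), np.int64(-110)), (np.int64(22), np.int64(3), np.int64(-111))]
cam in tool [ 0.06986303 -0.00023758 -0.17450738]
top knob 3 [ 0.4785 -0.2831  0.214 ] 0.236
0.1 35 [ 0.481 -0.28   0.103]
0.22 6 [ 0.473 -0.28   0.226]
0.23 10 [ 0.477 -0.275  0.235]
0.24 2 [ 0.481 -0.264  0.247]
scene knob 118 [ 0.5117 -0.2809  0.163 ] 0.2439
0.1 19 [ 0.504 -0.279  0.102]
0.11 5 [ 0.503 -0.271  0.113]
0.12 2 [ 0.498 -0.269  0.124]
0.14 6 [ 0.507 -0.283  0.148]
0.15 31 [ 0.509 -0.276  0.155]
0.16 26 [ 0.51  -0.277  0.165]
0.17 36 [ 0.51  -0.276  0.175]
0.18 29 [ 0.51  -0.275  0.185]
0.19 6 [ 0.516 -0.263  0.195]
0.22 6 [ 0.519 -0.291  0.227]
0.23 3 [ 0.526 -0.283  0.231]
0.24 17 [ 0.523 -0.291  0.247]
```

The lowest finger points lie near tool z = −17 mm, not +22, so the fingers end about 39 mm higher than the pose and spec suggest. I'll rise a little, open, and measure the tips properly.

Request:
jog_arm(targets=[{"dx":0,"dy":0,"dz":-10,"rx":0,"ry":0,"rz":0,"gripper":0.3},{"dx":0,"dy":0,"dz":-20,"rx":0,"ry":0,"rz":0,"gripper":0.3},{"dx":0,"dy":0,"dz":-20,"rx":0,"ry":0,"rz":0,"gripper":0.3},{"dx":0,"dy":0,"dz":-20,"rx":0,"ry":0,"rz":0,"gripper":0.3},{"dx":0,"dy":0,"dz":-20,"rx":0,"ry":0,"rz":0,"gripper":0.3},{"dx":0,"dy":0,"dz":-20,"rx":0,"ry":0,"rz":0,"gripper":0.3},{"dx":0,"dy":0,"dz":-20,"rx":0,"ry":0,"rz":0,"gripper":0.3},{"dx":0,"dy":0,"dz":-20,"rx":0,"ry":0,"rz":0,"gripper":0.3}])

```text
t: 6.35
eef_pos: [0.4992, -0.2828, 0.1475]
ee_rot: [-3.142, 0.001, -0.27]
force: [0.2, 0.3, 0.3]
width: 0.0488
gripper_force: 0.0
```

```bash
python3 -c "
from h import *
to(.5,-.284,.2)
d=grab('wrist');s=arm.get_state();p=s['eef_pos'];W=cloud(d)
T=Ro.from_euler('xyz',s['ee_rot']).inv().apply((W-p).reshape(-1,3)).reshape(W.shape)*1000
for sg in(-1,1):
  m=(abs(T[...,0])<13)&(sg*T[...,1]>22)&(sg*T[...,1]<50)&(T[...,2]>-80)&(T[...,2]<40)
  q=T[m];print(sg,len(q),np.histogram(q[:,2],np.arange(-80,41,5)),q[:,0].max(),abs(q[:,1]).min())
for n in ('scene',):
  e=grab(n);W=cloud(e)
  m=(np.hypot(W[...,0]-.5,W[...,1]+.284)<.06)&(W[...,2]>.13)&(W[...,2]<.22)
  v,u=np.nonzero(m);print(u.min(),u.max(),v.min(),v.max(),np.histogram(W[m][:,2],np.arange(.13,.225,.005)))
  cv2.imwrite('pics/s4.png',cv2.resize(e['frame'][100:200,200:320],(720,600),interpolation=cv2.INTER_CUBIC)[...,::-1])
"
```

```text
t 6.35 pos [ 0.4992 -0.2828  0.1475] rot [-3.142e+00  1.000e-03 -2.700e-01] q [-0.17  0.24 -0.31 -0.   -1.02  1.48] w 0.0488 gf 0.0 F [0.2 0.3 0.3]
d mm [  1.    0.9 -52.5] rv [-0.     0.001 -0.   ]
-1 1787 (array([113,  98,  89, 311,  44, 108, 170, 151, 209, 167, 148, 134,  45,
         0,   0,   0,   0,   0,   0,   0,   0,   0,   0,   0]), array([-80, -75, -70, -65, -60, -55, -50, -45, -40, -35, -30, -25, -20,
       -15, -10,  -5,   0,   5,  10,  15,  20,  25,  30,  35,  40])) 11.613841692814763 24.22440472646231
1 1781 (array([107,  99,  94, 307,  49,  98, 178, 149, 207, 169, 151, 123,  50,
         0,   0,   0,   0,   0,   0,   0,   0,   0,   0,   0]), array([-80, -75, -70, -65, -60, -55, -50, -45, -40, -35, -30, -25, -20,
       -15, -10,  -5,   0,   5,  10,  15,  20,  25,  30,  35,  40])) 11.589814838383038 23.629629031087138
237 262 134 164 (array([16, 22,  0,  0,  0,  0, 11, 20, 22, 21, 25, 16, 23, 18, 18, 24, 12,
       11]), array([0.13 , 0.135, 0.14 , 0.145, 0.15 , 0.155, 0.16 , 0.165, 0.17 ,
       0.175, 0.18 , 0.185, 0.19 , 0.195, 0.2  , 0.205, 0.21 , 0.215,
       0.22 ]))
```

View pics/s4.png

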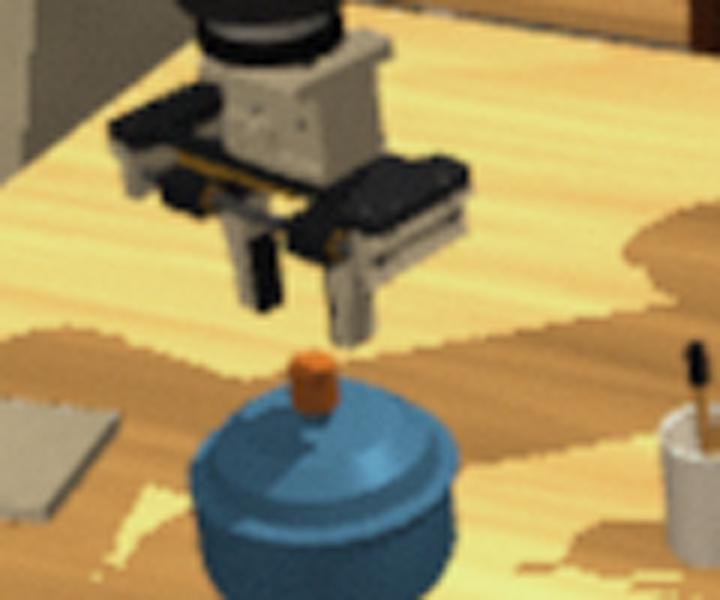

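The scene crop confirms it: the open fingertips hang just above the knob at about 0.163 m, while the reported TCP is 0.1475. The fingers end 16 mm *behind* the reported TCP rather than 22 mm ahead of it, so all my TCP heights need to go 38 mm lower. I'll descend to reported z ≈ 0.090.

Request:
jog_arm(force=30, targets=[{"dx":0,"dy":1,"dz":15,"rx":0,"ry":0,"rz":0,"gripper":0.3},{"dx":0,"dy":1,"dz":32,"rx":0,"ry":0,"rz":0,"gripper":0.3},{"dx":0,"dy":1,"dz":46,"rx":0,"ry":0,"rz":0,"gripper":0.3},{"dx":0,"dy":1,"dz":54,"rx":0,"ry":0,"rz":0,"gripper":0.3},{"dx":0,"dy":1,"dz":57,"rx":0,"ry":0,"rz":0,"gripper":0.3},{"dx":0,"dy":1,"dz":57,"rx":0,"ry":0,"rz":0,"gripper":0.3},{"dx":0,"dy":1,"dz":57,"rx":0,"ry":0,"rz":0,"gripper":1},{"dx":0,"dy":1,"dz":57,"rx":0,"ry":0,"rz":0,"gripper":1}])

```text
t: 7.12
eef_pos: [0.4997, -0.2841, 0.0916]
ee_rot: [3.142, -0.001, -0.27]
force: [0.2, -0.4, 0.7]
width: 0.0529
gripper_force: 0.0
```

Request:
jog_arm(targets=[{"dx":0,"dy":0,"dz":0,"rx":0,"ry":0,"rz":0,"gripper":1},{"dx":0,"dy":0,"dz":0,"rx":0,"ry":0,"rz":0,"gripper":1},{"dx":0,"dy":0,"dz":0,"rx":0,"ry":0,"rz":0,"gripper":1},{"dx":0,"dy":0,"dz":0,"rx":0,"ry":0,"rz":0,"gripper":1},{"dx":0,"dy":0,"dz":0,"rx":0,"ry":0,"rz":0,"gripper":1},{"dx":0,"dy":0,"dz":0,"rx":0,"ry":0,"rz":0,"gripper":1},{"dx":0,"dy":0,"dz":0,"rx":0,"ry":0,"rz":0,"gripper":1},{"dx":0,"dy":0,"dz":0,"rx":0,"ry":0,"rz":0,"gripper":1}])

```text
t: 7.78
eef_pos: [0.4992, -0.2839, 0.0911]
ee_rot: [3.141, -0.0, -0.27]
force: [-0.5, -0.1, 3.5]
width: 0.0273
gripper_force: 30.0
```

Gripped (27 mm, 30 N). Now I'll lift.

Request:
jog_arm(targets=[{"dx":0,"dy":0,"dz":-4,"rx":0,"ry":0,"rz":0,"gripper":1},{"dx":0,"dy":0,"dz":-12,"rx":0,"ry":0,"rz":0,"gripper":1},{"dx":0,"dy":0,"dz":-22,"rx":0,"ry":0,"rz":0,"gripper":1},{"dx":0,"dy":0,"dz":-33,"rx":0,"ry":0,"rz":0,"gripper":1},{"dx":0,"dy":0,"dz":-44,"rx":0,"ry":0,"rz":0,"gripper":1},{"dx":0,"dy":0,"dz":-55,"rx":0,"ry":0,"rz":0,"gripper":1},{"dx":0,"dy":0,"dz":-63,"rx":0,"ry":0,"rz":0,"gripper":1},{"dx":0,"dy":0,"dz":-66,"rx":0,"ry":0,"rz":0,"gripper":1}])

```text
t: 8.45
eef_pos: [0.5, -0.2841, 0.1589]
ee_rot: [3.142, -0.003, -0.27]
force: [0.2, 0.3, -3.7]
width: 0.0274
gripper_force: 30.0
```

```bash
python3 -c "
from h import *
to(.61,.015,.1)"
```

```text
t 8.45 pos [ 0.5    -0.2841  0.1589] rot [ 3.142e+00 -3.000e-03 -2.700e-01] q [-0.18  0.23 -0.29  0.   -1.04  1.48] w 0.0274 gf 30.0 F [ 0.2  0.3 -3.7]
d mm [  26.2 -317.6   59. ] rv [ 0.    -0.003 -0.   ]
```

Request:
jog_arm(targets=[{"dx":1,"dy":-8,"dz":0,"rx":0,"ry":0,"rz":0,"gripper":1},{"dx":2,"dy":-22,"dz":0,"rx":0,"ry":0,"rz":0,"gripper":1},{"dx":4,"dy":-42,"dz":0,"rx":0,"ry":0,"rz":0,"gripper":1},{"dx":6,"dy":-66,"dz":0,"rx":0,"ry":0,"rz":0,"gripper":1},{"dx":8,"dy":-91,"dz":0,"rx":0,"ry":0,"rz":0,"gripper":1},{"dx":10,"dy":-116,"dz":0,"rx":0,"ry":0,"rz":0,"gripper":1},{"dx":12,"dy":-141,"dz":0,"rx":0,"ry":0,"rz":0,"gripper":1},{"dx":14,"dy":-166,"dz":0,"rx":0,"ry":0,"rz":0,"gripper":1}])

```text
t: 9.12
eef_pos: [0.5568, -0.126, 0.1562]
ee_rot: [3.142, 0.001, -0.27]
force: [0.2, -1.1, -4.3]
width: 0.0271
gripper_force: 30.0
```

Request:
jog_arm(targets=[{"dx":2,"dy":-25,"dz":0,"rx":0,"ry":0,"rz":0,"gripper":1},{"dx":4,"dy":-50,"dz":0,"rx":0,"ry":0,"rz":0,"gripper":1},{"dx":6,"dy":-75,"dz":0,"rx":0,"ry":0,"rz":0,"gripper":1},{"dx":8,"dy":-100,"dz":0,"rx":0,"ry":0,"rz":0,"gripper":1},{"dx":10,"dy":-122,"dz":0,"rx":0,"ry":0,"rz":0,"gripper":1},{"dx":11,"dy":-138,"dz":0,"rx":0,"ry":0,"rz":0,"gripper":1},{"dx":12,"dy":-148,"dz":0,"rx":0,"ry":0,"rz":0,"gripper":1},{"dx":12,"dy":-152,"dz":0,"rx":0,"ry":0,"rz":0,"gripper":1}])

```text
t: 9.78
eef_pos: [0.6092, 0.017, 0.1562]
ee_rot: [3.141, 0.001, -0.269]
force: [0.1, -0.1, -3.5]
width: 0.0273
gripper_force: 30.0
```

Request:
jog_arm(targets=[{"dx":0,"dy":0,"dz":12,"rx":0,"ry":0,"rz":0,"gripper":1},{"dx":0,"dy":0,"dz":28,"rx":0,"ry":0,"rz":0,"gripper":1},{"dx":0,"dy":0,"dz":46,"rx":0,"ry":0,"rz":0,"gripper":1},{"dx":0,"dy":0,"dz":64,"rx":0,"ry":0,"rz":0,"gripper":1},{"dx":0,"dy":0,"dz":82,"rx":0,"ry":0,"rz":0,"gripper":1},{"dx":0,"dy":0,"dz":98,"rx":0,"ry":0,"rz":0,"gripper":1},{"dx":0,"dy":0,"dz":108,"rx":0,"ry":0,"rz":0,"gripper":1},{"dx":0,"dy":0,"dz":113,"rx":0,"ry":0,"rz":0,"gripper":1}])

```text
t: 10.45
eef_pos: [0.6078, 0.0148, 0.0422]
ee_rot: [3.14, 0.002, -0.271]
force: [0.7, -0.4, -3.5]
width: 0.0272
gripper_force: 30.0
```

Request:
jog_arm(targets=[{"dx":0,"dy":0,"dz":1.5,"rx":0,"ry":0,"rz":0,"gripper":1},{"dx":0,"dy":0,"dz":3,"rx":0,"ry":0,"rz":0,"gripper":1},{"dx":0,"dy":0,"dz":4.5,"rx":0,"ry":0,"rz":0,"gripper":1},{"dx":0,"dy":0,"dz":5.5,"rx":0,"ry":0,"rz":0,"gripper":1},{"dx":0,"dy":0,"dz":6.5,"rx":0,"ry":0,"rz":0,"gripper":1},{"dx":0,"dy":0,"dz":7,"rx":0,"ry":0,"rz":0,"gripper":1},{"dx":0,"dy":0,"dz":7,"rx":0,"ry":0,"rz":0,"gripper":1},{"dx":0,"dy":0,"dz":7,"rx":0,"ry":0,"rz":0,"gripper":1}])

```text
t: 11.12
eef_pos: [0.609, 0.0158, 0.037]
ee_rot: [-3.141, -0.0, -0.27]
force: [-0.3, -0.3, -4.6]
width: 0.0273
gripper_force: 30.0
```

Request:
jog_arm(targets=[{"dx":0,"dy":0,"dz":0.5,"rx":0,"ry":0,"rz":0,"gripper":1},{"dx":0,"dy":0,"dz":1,"rx":0,"ry":0,"rz":0,"gripper":1},{"dx":0,"dy":0,"dz":1.5,"rx":0,"ry":0,"rz":0,"gripper":1},{"dx":0,"dy":0,"dz":2,"rx":0,"ry":0,"rz":0,"gripper":1},{"dx":0,"dy":0,"dz":2,"rx":0,"ry":0,"rz":0,"gripper":1},{"dx":0,"dy":0,"dz":2,"rx":0,"ry":0,"rz":0,"gripper":1},{"dx":0,"dy":0,"dz":2,"rx":0,"ry":0,"rz":0,"gripper":1},{"dx":0,"dy":0,"dz":2,"rx":0,"ry":0,"rz":0,"gripper":1}])

```text
t: 11.78
eef_pos: [0.609, 0.0157, 0.0351]
ee_rot: [-3.142, -0.0, -0.27]
force: [-2.6, 0.8, 3.3]
width: 0.0273
gripper_force: 30.0
```

Contact with the mat (force now +3 N). I'll open and rise.

Request:
jog_arm(targets=[{"dx":0,"dy":0,"dz":0,"rx":0,"ry":0,"rz":0,"gripper":0.5},{"dx":0,"dy":0,"dz":0,"rx":0,"ry":0,"rz":0,"gripper":0.3},{"dx":0,"dy":0,"dz":0,"rx":0,"ry":0,"rz":0,"gripper":0.3},{"dx":0,"dy":0,"dz":0,"rx":0,"ry":0,"rz":0,"gripper":0.3},{"dx":0,"dy":0,"dz":-10,"rx":0,"ry":0,"rz":0,"gripper":0.3},{"dx":0,"dy":0,"dz":-35,"rx":0,"ry":0,"rz":0,"gripper":0.3},{"dx":0,"dy":0,"dz":-70,"rx":0,"ry":0,"rz":0,"gripper":0.3},{"dx":0,"dy":0,"dz":-105,"rx":0,"ry":0,"rz":0,"gripper":0.3}])

```text
t: 12.45
eef_pos: [0.6084, 0.0154, 0.141]
ee_rot: [3.14, 0.001, -0.27]
force: [1.6, -0.6, 0.2]
width: 0.0609
gripper_force: 0.0
```

```bash
python3 -c "
from h import *
to(.47,-.284,.16)
d=grab('top');W=cloud(d)
m=(np.hypot(W[...,0]-.609,W[...,1]-.0157)<.1)&(W[...,2]>.012)&(W[...,2]<.09);p=W[m]
print('lid?',len(p),cv2.minEnclosingCircle(p[:,:2].astype(np.float32)),p[:,2].max())
m=(np.hypot(W[...,0]-.5,W[...,1]+.284)<.05)&(W[...,2]>.07);p=W[m]
print('stamp',len(p),p.mean(0),cv2.minAreaRect(p[:,:2].astype(np.float32)*1000))
e=np.vstack([cv2.resize(d['frame'][140:260,230:420],(760,480),interpolation=cv2.INTER_CUBIC)])
cv2.imwrite('pics/t5.png',e[...,::-1])
"
```

```text
t 12.45 pos [0.6084 0.0154 0.141 ] rot [ 3.14e+00  1.00e-03 -2.70e-01] q [ 0.35  0.31 -0.24  0.   -1.03  0.95] w 0.0609 gf 0.0 F [ 1.6 -0.6  0.2]
d mm [-53.6 325.5 -18.6] rv [0.001 0.001 0.   ]
lid? 790 ((0.5999021530151367, 0.021472793072462082), 0.09199865907430649) 0.08944569651581301
stamp 58 [ 0.49874957 -0.28615419  0.08540134] ((498.7541198730469, -286.9009704589844), (20.168102264404297, 33.04193115234375), 80.07437133789062)
```

View pics/t5.png

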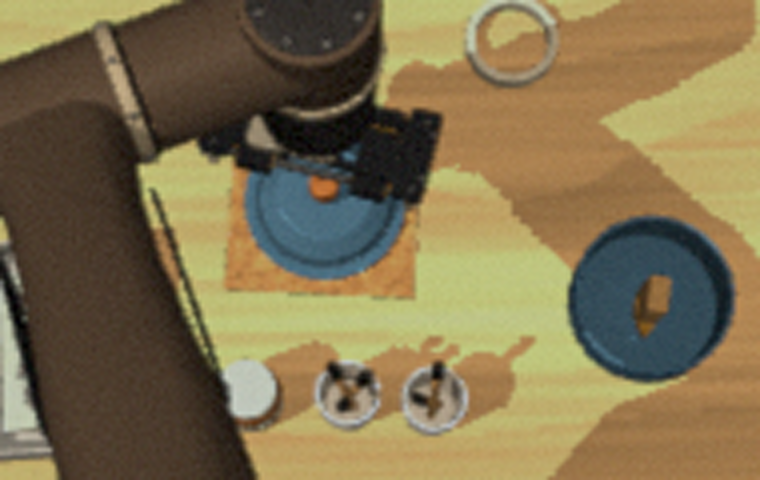

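The lid lies centred on the mat (crop 325,205), and the stamp stands in the open pot with its handle top at crop (655,295), tilted about −10°. I'll go back above the pot.

Request:
jog_arm(targets=[{"dx":-3,"dy":38,"dz":-4,"rx":0,"ry":0,"rz":0,"gripper":0.5},{"dx":-6,"dy":76,"dz":-8,"rx":0,"ry":0,"rz":0.02,"gripper":0.5},{"dx":-9,"dy":114,"dz":-12,"rx":0,"ry":0,"rz":0.02,"gripper":0.5},{"dx":-12,"dy":152,"dz":-16,"rx":0,"ry":0,"rz":0,"gripper":0.5},{"dx":-15,"dy":190,"dz":-20,"rx":0,"ry":0,"rz":0,"gripper":0.5},{"dx":-18,"dy":228,"dz":-24,"rx":0,"ry":0,"rz":0,"gripper":0.5},{"dx":-21,"dy":260,"dz":-27,"rx":0,"ry":0,"rz":0,"gripper":0.5},{"dx":-23,"dy":285,"dz":-30,"rx":0,"ry":0,"rz":0,"gripper":0.5}])

```text
t: 13.17
eef_pos: [0.5097, -0.2551, 0.1708]
ee_rot: [3.142, -0.001, -0.271]
force: [1.3, -0.1, -0.2]
width: 0.0442
gripper_force: 0.0
```

Request:
jog_arm(targets=[{"dx":-1,"dy":18,"dz":0,"rx":0,"ry":0,"rz":0,"gripper":0.5},{"dx":-2,"dy":28,"dz":0,"rx":0,"ry":0,"rz":0,"gripper":0.5},{"dx":-2,"dy":34,"dz":0,"rx":0,"ry":0,"rz":0,"gripper":0.5},{"dx":-2,"dy":34,"dz":0,"rx":0,"ry":0,"rz":0,"gripper":0.5},{"dx":-2,"dy":34,"dz":0,"rx":0,"ry":0,"rz":0,"gripper":0.5},{"dx":-2,"dy":34,"dz":0,"rx":0,"ry":0,"rz":0,"gripper":0.5},{"dx":-2,"dy":34,"dz":0,"rx":0,"ry":0,"rz":0,"gripper":0.5},{"dx":-2,"dy":34,"dz":0,"rx":0,"ry":0,"rz":0,"gripper":0.5}])

```text
t: 13.83
eef_pos: [0.5002, -0.2844, 0.1697]
ee_rot: [-3.142, 0.0, -0.269]
force: [-0.6, 0.5, 0.5]
width: 0.0438
gripper_force: 0.0
```

```bash
python3 -c "
from h import *
d=grab('wrist','w6.png');W=cloud(d);w=W[...,2]
m=(w>.07)&(w<.1)&(np.hypot(W[...,0]-.5,W[...,1]+.284)<.05);p=W[m]
r=cv2.minAreaRect(p[:,:2].astype(np.float32)*1000);print(len(p),p.mean(0).round(4),r)
print(cv2.boxPoints(r).round(1).tolist())
v,u=np.nonzero(m);print(u.min(),u.max(),v.min(),v.max())
m=(w>.082)&m;r=cv2.minAreaRect(W[m][:,:2].astype(np.float32)*1000);print(m.sum(),W[m].mean(0).round(4),r)
to(.499,-.287,.0285,-.17)
"
```

```text
927 [ 0.4992 -0.2865  0.0864] ((497.333984375, -286.0837707519531), (19.990333557128906, 33.90633010864258), 81.23878479003906)
[[479.1000061035156, -293.3999938964844], [512.5999755859375, -298.5], [515.5999755859375, -278.79998779296875], [482.1000061035156, -273.6000061035156]]
308 333 175 216
869 [ 0.4982 -0.2863  0.0871] ((497.2896423339844, -286.0570068359375), (19.984119415283203, 33.85552978515625), 81.4171371459961)
t 13.88 pos [ 0.5001 -0.2845  0.1698] rot [-3.142  0.    -0.269] q [-0.18  0.23 -0.27 -0.   -1.07  1.48] w 0.0437 gf 0.0 F [-0.5  0.7  0.2]
d mm [ -0.4   2.8 141.3] rv [-0.     0.    -0.099]
```

View pics/w6.png

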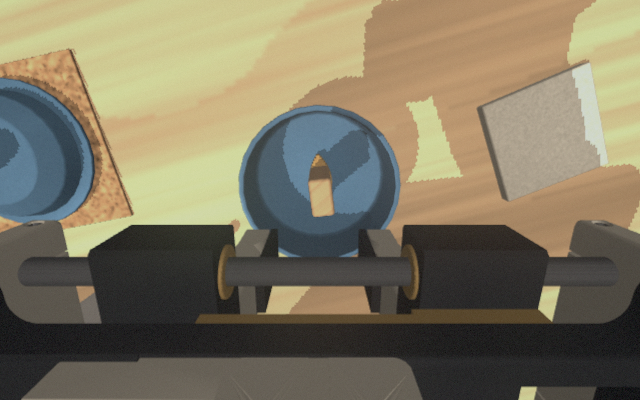

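The wrist view shows the handle's top face at (321,195), clean and unobstructed. That puts the stamp at (0.4973, −0.2861) with yaw −0.152. I'll align and descend.

Request:
jog_arm(force=35, targets=[{"dx":-2.3,"dy":2.3,"dz":5,"rx":0,"ry":0,"rz":-0.06,"gripper":0.5},{"dx":-2.3,"dy":2.3,"dz":20,"rx":0,"ry":0,"rz":-0.117,"gripper":0.5},{"dx":-2.3,"dy":2.3,"dz":40,"rx":0,"ry":0,"rz":-0.117,"gripper":0.5},{"dx":-2.3,"dy":2.3,"dz":60,"rx":0,"ry":0,"rz":-0.117,"gripper":0.5},{"dx":-2.3,"dy":2.3,"dz":75,"rx":0,"ry":0,"rz":-0.117,"gripper":0.5},{"dx":-2.3,"dy":2.3,"dz":82,"rx":0,"ry":0,"rz":-0.117,"gripper":0.5},{"dx":-2.3,"dy":2.3,"dz":85,"rx":0,"ry":0,"rz":-0.117,"gripper":0.5},{"dx":-2.3,"dy":2.3,"dz":85,"rx":0,"ry":0,"rz":-0.117,"gripper":0.5}])

```text
t: 14.55
eef_pos: [0.497, -0.2865, 0.0845]
ee_rot: [3.141, 0.001, -0.152]
force: [-0.3, -1.2, 0.4]
width: 0.0436
gripper_force: 0.0
```

Request:
jog_arm(targets=[{"dx":0,"dy":0,"dz":8,"rx":0,"ry":0,"rz":0,"gripper":0.5},{"dx":0,"dy":0,"dz":18,"rx":0,"ry":0,"rz":0,"gripper":0.5},{"dx":0,"dy":0,"dz":28,"rx":0,"ry":0,"rz":0,"gripper":0.5},{"dx":0,"dy":0,"dz":38,"rx":0,"ry":0,"rz":0,"gripper":0.5},{"dx":0,"dy":0,"dz":47,"rx":0,"ry":0,"rz":0,"gripper":0.5},{"dx":0,"dy":0,"dz":53,"rx":0,"ry":0,"rz":0,"gripper":0.5},{"dx":0,"dy":0,"dz":56,"rx":0,"ry":0,"rz":0,"gripper":0.5},{"dx":0,"dy":0,"dz":56,"rx":0,"ry":0,"rz":0,"gripper":0.5}])

```text
t: 15.22
eef_pos: [0.4965, -0.2866, 0.0277]
ee_rot: [-3.142, 0.002, -0.153]
force: [-0.2, -1.6, 1.0]
width: 0.0436
gripper_force: 0.0
```

Request:
jog_arm(targets=[{"dx":0,"dy":0,"dz":0,"rx":0,"ry":0,"rz":0,"gripper":0.8},{"dx":0,"dy":0,"dz":0,"rx":0,"ry":0,"rz":0,"gripper":1},{"dx":0,"dy":0,"dz":0,"rx":0,"ry":0,"rz":0,"gripper":1},{"dx":0,"dy":0,"dz":0,"rx":0,"ry":0,"rz":0,"gripper":1},{"dx":0,"dy":0,"dz":0,"rx":0,"ry":0,"rz":0,"gripper":1},{"dx":0,"dy":0,"dz":0,"rx":0,"ry":0,"rz":0,"gripper":1},{"dx":0,"dy":0,"dz":0,"rx":0,"ry":0,"rz":0,"gripper":1},{"dx":0,"dy":0,"dz":0,"rx":0,"ry":0,"rz":0,"gripper":1}])

```text
t: 15.88
eef_pos: [0.4972, -0.2868, 0.0292]
ee_rot: [3.141, -0.001, -0.153]
force: [-1.2, 1.3, 4.6]
width: 0.0198
gripper_force: 35.0
```

Stamp gripped (19.8 mm, 35 N). Now I'll lift.

Request:
jog_arm(targets=[{"dx":0,"dy":0,"dz":-4,"rx":0,"ry":0,"rz":0,"gripper":1},{"dx":0,"dy":0,"dz":-12,"rx":0,"ry":0,"rz":0,"gripper":1},{"dx":0,"dy":0,"dz":-24,"rx":0,"ry":0,"rz":0,"gripper":1},{"dx":0,"dy":0,"dz":-38,"rx":0,"ry":0,"rz":0,"gripper":1},{"dx":0,"dy":0,"dz":-54,"rx":0,"ry":0,"rz":0,"gripper":1},{"dx":0,"dy":0,"dz":-70,"rx":0,"ry":0,"rz":0,"gripper":1},{"dx":0,"dy":0,"dz":-86,"rx":0,"ry":0,"rz":0,"gripper":1},{"dx":0,"dy":0,"dz":-102,"rx":0,"ry":0,"rz":0,"gripper":1}])

```text
t: 16.55
eef_pos: [0.4967, -0.2866, 0.1319]
ee_rot: [-3.141, 0.0, -0.153]
force: [0.0, -0.5, -1.3]
width: 0.02
gripper_force: 35.0
```

Request:
jog_arm(targets=[{"dx":0,"dy":0,"dz":-16,"rx":0,"ry":0,"rz":0,"gripper":1},{"dx":0,"dy":0,"dz":-32,"rx":0,"ry":0,"rz":0,"gripper":1},{"dx":0,"dy":0,"dz":-48,"rx":0,"ry":0,"rz":0,"gripper":1},{"dx":0,"dy":0,"dz":-62,"rx":0,"ry":0,"rz":0,"gripper":1},{"dx":0,"dy":0,"dz":-72,"rx":0,"ry":0,"rz":0,"gripper":1},{"dx":0,"dy":0,"dz":-78,"rx":0,"ry":0,"rz":0,"gripper":1},{"dx":0,"dy":0,"dz":-80,"rx":0,"ry":0,"rz":0,"gripper":1},{"dx":0,"dy":0,"dz":-80,"rx":0,"ry":0,"rz":0,"gripper":1}])

```text
t: 17.22
eef_pos: [0.4969, -0.2866, 0.2108]
ee_rot: [-3.141, -0.0, -0.153]
force: [-0.6, -0.3, -1.8]
width: 0.0197
gripper_force: 35.0
```

```bash
python3 -c "
from h import *
to(.56,0,.21);to(.484,.254,.21,0)
d=grab('wrist')
W=cloud(d);s=arm.get_state()
T=Ro.from_euler('xyz',s['ee_rot']).inv().apply((W-s['eef_pos']).reshape(-1,3)).reshape(W.shape)*1000
m=(abs(T[...,0])<35)&(abs(T[...,1])<15)&(T[...,2]>-20)&(T[...,2]<35)
q=T[m];print(len(q),np.histogram(q[:,2],np.arange(-20,36,5)),q.min(0),q.max(0))
"
```

```text
t 17.22 pos [ 0.4969 -0.2866  0.2108] rot [-3.141 -0.    -0.153] q [-0.18  0.19 -0.22 -0.   -1.16  1.6 ] w 0.0197 gf 35.0 F [-0.6 -0.3 -1.8]
d mm [  18.7 -292.9    0.9] rv [-0. -0.  0.]
t 17.22 pos [ 0.4969 -0.2866  0.2108] rot [-3.141 -0.    -0.153] q [-0.18  0.19 -0.22 -0.   -1.16  1.6 ] w 0.0197 gf 35.0 F [-0.6 -0.3 -1.8]
d mm [ -95.1 -532.4    0.9] rv [-0.    -0.    -0.153]
948 (array([132,  98,  84,  85,  76, 329,  75,  51,  18,   0,   0]), array([-20, -15, -10,  -5,   0,   5,  10,  15,  20,  25,  30,  35])) [  3.9212546  -13.63953926 -19.99576276] [28.26987972 12.86871637 21.67978319]
```

Request:
jog_arm(targets=[{"dx":1,"dy":-8,"dz":0,"rx":0,"ry":0,"rz":0,"gripper":1},{"dx":3,"dy":-24,"dz":0,"rx":0,"ry":0,"rz":0,"gripper":1},{"dx":6,"dy":-48,"dz":0,"rx":0,"ry":0,"rz":0,"gripper":1},{"dx":9,"dy":-75,"dz":0,"rx":0,"ry":0,"rz":0,"gripper":1},{"dx":12,"dy":-102,"dz":0,"rx":0,"ry":0,"rz":0,"gripper":1},{"dx":15,"dy":-129,"dz":0,"rx":0,"ry":0,"rz":0,"gripper":1},{"dx":18,"dy":-156,"dz":0,"rx":0,"ry":0,"rz":0,"gripper":1},{"dx":20,"dy":-182,"dz":0,"rx":0,"ry":0,"rz":0,"gripper":1}])

```text
t: 17.93
eef_pos: [0.5443, -0.1081, 0.2099]
ee_rot: [3.141, 0.001, -0.153]
force: [0.4, 0.5, -2.1]
width: 0.0199
gripper_force: 35.0
```

Request:
jog_arm(targets=[{"dx":-2,"dy":-25,"dz":0,"rx":0,"ry":0,"rz":0,"gripper":1},{"dx":-4,"dy":-50,"dz":0,"rx":0,"ry":0,"rz":0,"gripper":1},{"dx":-7,"dy":-75,"dz":0,"rx":0,"ry":0,"rz":0,"gripper":1},{"dx":-10,"dy":-100,"dz":0,"rx":0,"ry":0,"rz":0,"gripper":1},{"dx":-13,"dy":-125,"dz":0,"rx":0,"ry":0,"rz":0,"gripper":1},{"dx":-17,"dy":-150,"dz":0,"rx":0,"ry":0,"rz":0,"gripper":1},{"dx":-21,"dy":-174,"dz":0,"rx":0,"ry":0,"rz":0,"gripper":1},{"dx":-26,"dy":-198,"dz":0,"rx":0,"ry":0,"rz":0,"gripper":1}])

```text
t: 18.6
eef_pos: [0.5483, 0.0913, 0.2098]
ee_rot: [3.141, 0.001, -0.153]
force: [-0.5, 0.4, -1.1]
width: 0.0199
gripper_force: 35.0
```

Request:
jog_arm(targets=[{"dx":-13,"dy":-24,"dz":0,"rx":0,"ry":0,"rz":-0.02,"gripper":1},{"dx":-28,"dy":-50,"dz":0,"rx":0,"ry":0,"rz":-0.05,"gripper":1},{"dx":-44,"dy":-76,"dz":0,"rx":0,"ry":0,"rz":-0.08,"gripper":1},{"dx":-60,"dy":-102,"dz":0,"rx":0,"ry":0,"rz":-0.11,"gripper":1},{"dx":-74,"dy":-126,"dz":0,"rx":0,"ry":0,"rz":-0.14,"gripper":1},{"dx":-84,"dy":-142,"dz":0,"rx":0,"ry":0,"rz":-0.155,"gripper":1},{"dx":-90,"dy":-152,"dz":0,"rx":0,"ry":0,"rz":-0.165,"gripper":1},{"dx":-90,"dy":-152,"dz":0,"rx":0,"ry":0,"rz":-0.165,"gripper":1}])

```text
t: 19.27
eef_pos: [0.482, 0.2555, 0.21]
ee_rot: [3.141, 0.001, 0.015]
force: [-0.8, -0.7, -2.8]
width: 0.0199
gripper_force: 35.0
```

```bash
python3 -c "
from h import *
to(.484,.254,.1,0)
d=grab('wrist','w7.png');V=d['view']
W=cloud(d);f=d['frame'].astype(int)
"
```

```text
t 19.27 pos [0.482  0.2555 0.21  ] rot [3.141e+00 1.000e-03 1.500e-02] q [ 0.85  0.15 -0.28 -0.   -1.15  0.74] w 0.0199 gf 35.0 F [-0.8 -0.7 -2.8]
d mm [  2.1   1.5 110. ] rv [0.001 0.001 0.015]
```

View pics/w7.png

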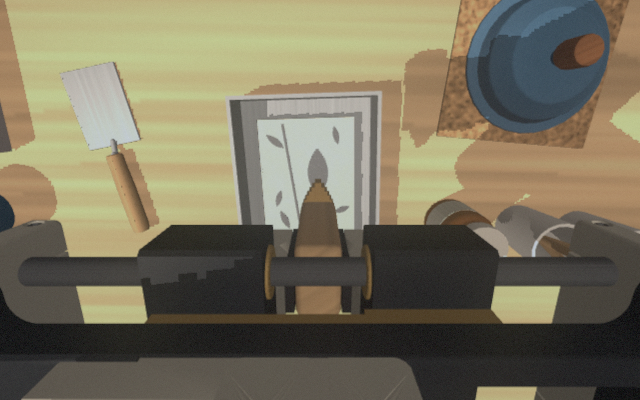

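The wrist view shows the stamp upright in the jaws (foot tip at 318,180), the leaf's far tip at (318,149), and the panel's far corners at (258,119) and (354,117). I'll refine the leaf pose from both cameras.

```bash
python3 -c "
from h import *
def ray(d,u,v,z):
    V=d['view'];r=np.array([(u-d['cx'])/d['fx'],(v-d['cy'])/d['fy'],1])@V[:3,:3]; c=-V[:3,:3].T@V[:3,3]
    return (c+r*(z-c[2])/r[2])[:2]
t=dict(np.load('pics/top.npz'));w=dict(np.load('pics/wrist.npz'))
g=cv2.imread('pics/top0.png',0).astype(float)
a=np.clip(155-g,0,60)[213:235,242:255]
print(g[213:235:2,242:255].astype(int))
bg=g[213:235,242:255];a=np.clip(np.percentile(bg,80)-15-bg,0,None)
n,l,st,ce=cv2.connectedComponentsWithStats((a>0).astype(np.uint8));k=1+np.argmax(st[1:,4]);a=a*(l==k)
v,u=np.mgrid[213:235,242:255]
P=np.array([[ray(t,x,y,.022) for x,y in zip(r1,r2)] for r1,r2 in zip(u,v)]);P=P.reshape(-1,2);A=a.ravel()
c=(P*A[:,None]).sum(0)/A.sum();C=np.cov(P.T,aweights=A);e,E=np.linalg.eigh(C);x=E[:,1]*np.sign(E[0,1])
print('leaf top',c.round(4),'yaw',np.arctan2(x[1],x[0]).round(3),np.sqrt(e))
L,R,tip=ray(w,258,119,.022),ray(w,354,117,.022),ray(w,318,149,.022)
print('panel corners',L,R,np.hypot(*(L-R)),'tip',tip)
y=(L-R)/np.hypot(*(L-R));xx=np.array([y[1],-y[0]]);pc=(L+R)/2-xx*.075
print('panel yaw',np.arctan2(xx[1],xx[0]).round(3),'leaf by panel',(pc+.012*xx-.012*y).round(4),'by tip',(tip-.028*xx).round(4))
"
```

```text
[[172 168 170 170 171 168 169 166 173 170 157 132 141]
 [171 173 169 172 173 168 170 168 174 167 166 165 163]
 [167 173 167 167 145 106 116 146 171 170 166 167 168]
 [167 172 169 144 102  96  97 115 146 168 168 169 171]
 [169 171 156 107 100  93  99 100 121 166 171 167 169]
 [170 168 148 100  96  98 100  98 113 157 171 170 171]
 [170 170 161 104  95  98 100 100 112 152 170 172 170]
 [169 170 173 155 102  94  97 100 137 168 170 166 167]
 [170 167 168 164 134 102 107 138 167 173 172 169 169]
 [170 169 171 171 172 168 163 170 168 168 172 168 171]
 [167 170 170 170 167 170 171 168 167 167 167 171 170]]
leaf top [0.4844 0.2565] yaw 0.048 [0.00550782 0.0129719 ]
panel corners [0.54183238 0.3243793 ] [0.54571005 0.21582797] 0.10862056624024095 tip [0.50907631 0.25594994]
panel yaw 0.036 leaf by panel [0.4812 0.2559] by tip [0.4811 0.255 ]
```

Leaf pose by the two methods: about (0.4825, 0.256) with yaw 0.04. I'll descend in two stages to reported z ≈ 0.0555, which puts the foot about 11 mm above the panel.

Request:
jog_arm(targets=[{"dx":0.5,"dy":-0.5,"dz":6,"rx":0,"ry":0,"rz":-0.02,"gripper":1},{"dx":0.5,"dy":-0.5,"dz":20,"rx":0,"ry":0,"rz":-0.027,"gripper":1},{"dx":0.5,"dy":-0.5,"dz":38,"rx":0,"ry":0,"rz":-0.027,"gripper":1},{"dx":0.5,"dy":-0.5,"dz":58,"rx":0,"ry":0,"rz":-0.027,"gripper":1},{"dx":0.5,"dy":-0.5,"dz":76,"rx":0,"ry":0,"rz":-0.027,"gripper":1},{"dx":0.5,"dy":-0.5,"dz":90,"rx":0,"ry":0,"rz":-0.027,"gripper":1},{"dx":0.5,"dy":-0.5,"dz":98,"rx":0,"ry":0,"rz":-0.027,"gripper":1},{"dx":0.5,"dy":-0.5,"dz":100,"rx":0,"ry":0,"rz":-0.027,"gripper":1}])

```text
t: 19.98
eef_pos: [0.4831, 0.2526, 0.1088]
ee_rot: [3.139, 0.002, 0.038]
force: [0.3, 0.8, -1.4]
width: 0.02
gripper_force: 35.0
```

Request:
jog_arm(targets=[{"dx":0,"dy":0,"dz":6,"rx":0,"ry":0,"rz":0,"gripper":1},{"dx":0,"dy":0,"dz":14,"rx":0,"ry":0,"rz":0,"gripper":1},{"dx":0,"dy":0,"dz":22,"rx":0,"ry":0,"rz":0,"gripper":1},{"dx":0,"dy":0,"dz":30,"rx":0,"ry":0,"rz":0,"gripper":1},{"dx":0,"dy":0,"dz":36,"rx":0,"ry":0,"rz":0,"gripper":1},{"dx":0,"dy":0,"dz":40,"rx":0,"ry":0,"rz":0,"gripper":1},{"dx":0,"dy":0,"dz":42,"rx":0,"ry":0,"rz":0,"gripper":1},{"dx":0,"dy":0,"dz":42,"rx":0,"ry":0,"rz":0,"gripper":1}])

```text
t: 20.65
eef_pos: [0.4834, 0.2541, 0.0683]
ee_rot: [3.141, 0.001, 0.039]
force: [-0.3, 0.7, -1.6]
width: 0.0196
gripper_force: 35.0
```

```bash
python3 -c "
from h import *
to(.4825,.256,.0555,.042)
d=grab('wrist')
cv2.imwrite('pics/w8.png',cv2.resize(d['frame'][60:240,200:440],(800,600),interpolation=cv2.INTER_CUBIC)[...,::-1])"
```

```text
t 20.65 pos [0.4834 0.2541 0.0683] rot [3.141e+00 1.000e-03 3.900e-02] q [ 0.84  0.29 -0.46 -0.   -0.83  0.77] w 0.0196 gf 35.0 F [-0.3  0.7 -1.6]
d mm [-0.8 -1.9 12.8] rv [ 0.001  0.001 -0.003]
```

View pics/w8.png

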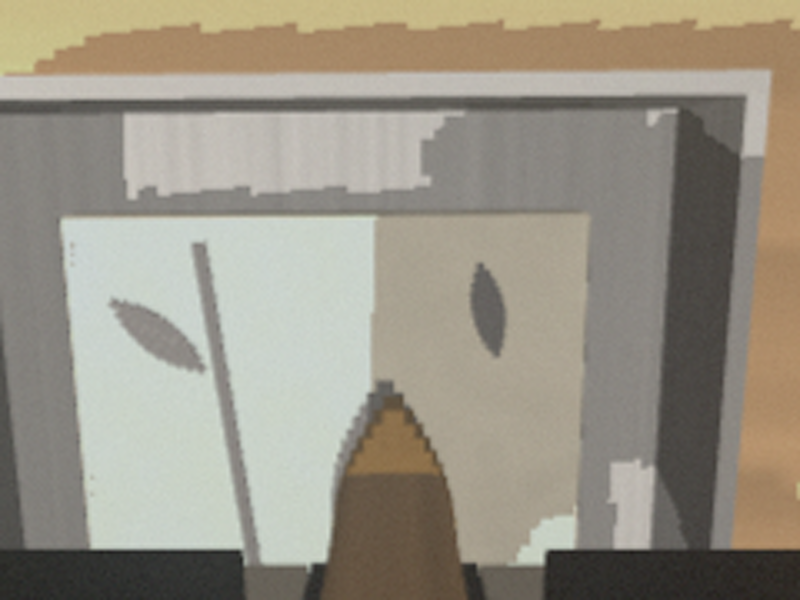

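The crop shows the foot tip at (390,395) with the leaf's tip at (385,381) just peeking out ahead and to the left. The panel's far corners are at (62,218) and (588,213).

```bash
python3 -c "
from h import *
w=dict(np.load('pics/wrist.npz'))
def ray(d,u,v,z):
    V=d['view'];r=np.array([(u-d['cx'])/d['fx'],(v-d['cy'])/d['fy'],1])@V[:3,:3]; c=-V[:3,:3].T@V[:3,3]
    return (c+r*(z-c[2])/r[2])[:2]
q=lambda u,v,z:ray(w,200+u*.3,60+v*.3,z)
L,R,tip,ft=q(62,218,.022),q(588,213,.022),q(385,381,.022),q(390,395,.0458+.012)
y=(L-R)/np.hypot(*(L-R));xx=np.array([y[1],-y[0]]);pc=(L+R)/2-xx*.075
print(L,R,np.hypot(*(L-R)),'yaw',np.arctan2(xx[1],xx[0]).round(3),'leaf by panel',(pc+.012*xx-.012*y).round(4),'by tip',(tip-.028*xx).round(4),'foot',(ft-.028*xx).round(4))
to(.484,.256,.0555,.04)
"
```

```text
[0.54080434 0.32560717] [0.54617503 0.21644559] 0.1092936213733304 yaw 0.049 leaf by panel [0.4812 0.2559] by tip [0.4811 0.2559] foot [0.4857 0.2549]
t 20.7 pos [0.4836 0.2542 0.0687] rot [3.141 0.    0.039] q [ 0.84  0.29 -0.46  0.   -0.83  0.77] w 0.0196 gf 35.0 F [-0.4 -0.4 -2.6]
d mm [ 0.5 -1.8 13.2] rv [ 0.     0.    -0.001]
```

Request:
jog_arm(targets=[{"dx":-1,"dy":-0.5,"dz":2,"rx":0,"ry":0,"rz":0,"gripper":1},{"dx":-2,"dy":-1,"dz":5,"rx":0,"ry":0,"rz":0,"gripper":1},{"dx":-2.5,"dy":-1.5,"dz":8,"rx":0,"ry":0,"rz":0,"gripper":1},{"dx":-2.5,"dy":-1.5,"dz":11,"rx":0,"ry":0,"rz":0,"gripper":1},{"dx":-2.5,"dy":-1.5,"dz":12.5,"rx":0,"ry":0,"rz":0,"gripper":1},{"dx":-2.5,"dy":-1.5,"dz":13,"rx":0,"ry":0,"rz":0,"gripper":1},{"dx":-2.5,"dy":-1.5,"dz":13,"rx":0,"ry":0,"rz":0,"gripper":1},{"dx":-2.5,"dy":-1.5,"dz":13,"rx":0,"ry":0,"rz":0,"gripper":1}])

```text
t: 21.37
eef_pos: [0.4811, 0.2556, 0.0558]
ee_rot: [3.142, -0.0, 0.039]
force: [0.2, 0.0, -1.5]
width: 0.0199
gripper_force: 35.0
```

Request:
jog_arm(targets=[{"dx":0,"dy":0,"dz":0,"rx":0,"ry":0,"rz":0,"gripper":1},{"dx":0,"dy":0,"dz":0,"rx":0,"ry":0,"rz":0,"gripper":1},{"dx":0,"dy":0,"dz":0,"rx":0,"ry":0,"rz":0,"gripper":1},{"dx":0,"dy":0,"dz":0,"rx":0,"ry":0,"rz":0,"gripper":1},{"dx":0,"dy":0,"dz":0,"rx":0,"ry":0,"rz":0,"gripper":1},{"dx":0,"dy":0,"dz":0,"rx":0,"ry":0,"rz":0,"gripper":1},{"dx":0,"dy":0,"dz":0,"rx":0,"ry":0,"rz":0,"gripper":1},{"dx":0,"dy":0,"dz":0,"rx":0,"ry":0,"rz":0,"gripper":1}])

```text
t: 22.03
eef_pos: [0.481, 0.2556, 0.0558]
ee_rot: [3.142, -0.0, 0.039]
force: [-0.4, -0.4, -1.6]
width: 0.0199
gripper_force: 35.0
```

```bash
python3 -c "
from h import *
to(.482,.256,.0555,.042)
d=grab('wrist');e=grab('scene');W=cloud(e)
z=d['frame'][60:240,200:440]
T=cloud(d);m=(abs(T[...,0]-.51)<.025)&(abs(T[...,1]-.256)<.02)
print('foot/panel z hist',np.histogram(T[m][:,2],np.arange(.01,.07,.004)))
c=np.hstack([cv2.resize(z,(400,300)),cv2.resize(e['frame'][170:260,360:480],(400,300),interpolation=cv2.INTER_CUBIC)])
cv2.imwrite('pics/w9.png',c[...,::-1])"
```

```text
t 22.03 pos [0.481  0.2556 0.0558] rot [ 3.142 -0.     0.039] q [ 0.85  0.3  -0.47  0.   -0.8   0.76] w 0.0199 gf 35.0 F [-0.4 -0.4 -1.6]
d mm [ 1.  -0.3  0.3] rv [ 0.    -0.    -0.003]
foot/panel z hist (array([   0,    0,   29, 3601,    1,    0,   48,   44,  192,  187,   58,
         64,   75,   70]), array([0.01 , 0.014, 0.018, 0.022, 0.026, 0.03 , 0.034, 0.038, 0.042,
       0.046, 0.05 , 0.054, 0.058, 0.062, 0.066]))
```

View pics/w9.png

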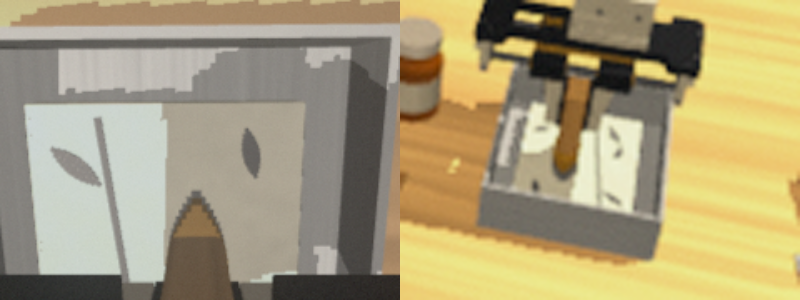

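The leaf's outline rims the foot evenly (tip at 195,192 in the left crop), with the foot about 10 mm above the panel and only its weight on the wrist. I'll hand it in.

```bash
python3 -c "
from station import arm
print(arm.job_done())"
```

```text
the job is handed in; nothing more can be done
None
```

I handed the job in at about 22 s (no verdict shown): the lid is on the mat, knob up and let go, and the arm holds the stamp upright about 10 mm above the large leaf, lined up with it. The knob grip took three tries because the fingertips sit about 38 mm further back than specified, so I corrected all later heights.

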